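# Load the wash stage and spray the controller board

### The job

Get the controller board ready and spray it: first take the brush off the wash stage's rails and lay it wholly on the blue mat, then slide the board along the plate, without lifting it, between the rails until it is fully home against the end stop. With the board home, press the nozzle cap of the contact cleaner (the shorter can, with the straw) all the way down and let it spring back up; leave the taller lacquer can's cap and everything else on the bench alone.

Things in the scene. Friction and masses are not known exactly. Their poses are not given: they have to be found in the camera images.
- wash_stage: fixed board-washing stage, a steel plate 8 mm thick (top at z = 0.008 in this frame). Origin: on the bench, where the board's origin lies when home. A channel 75 mm wide runs along its y between two rails (inner faces at x = -0.0375 and +0.0375, 6 mm thick, tops at z = 0.022), from y = -0.09 to the end stop's face at y = +0.055; +x points away from the robot
- stage_stop (a point): middle of the end stop's face, at the height of the plate's top; the stop is as high as the rails and closes the channel's +y end
- stage_mouth (a point): middle of the channel's mouth on the plate's top (stage y = -0.135), where the rails, flared from y = -0.09 on, are about 100 mm apart. The open plate before it, where the board starts, spans x = -0.085 to +0.085 and ends at y = -0.31 (stage frame)
- can_rack (a point): point on the plate between the two steel cups (65 mm across, 53 mm high) behind the channel, at stage x = 0.122, y = 0; the cups stand 37 mm to either side along y and hold the cleaner and the lacquer can upright, either way round
- board: loose engine-controller board, flat on the open plate, components up: aluminium base 70 (x) x 110 (y) x 10 mm high, with a black connector block 22 x 80 mm along the +x edge, top 28 mm above the underside; about 0.26 kg. Origin: centre of the underside. It enters the channel +y end first, with 2.5 mm play each side; home, its axes agree with the stage's
- brush: loose cleaning brush, 165 mm long: flat black handle 16 mm wide and 12 mm thick, aluminium ferrule 20 mm wide and dark bristles at the +x end (rigid); mass about 0.05 kg. Starts lying flat across both rails, over the channel. Origin: centre of its underside; length along its x. Grip it across the handle, near the middle
- brush_tip (a point): bristle end of the brush, at mid thickness (6 mm above its underside)
- brush_tail (a point): handle end of the brush, at mid thickness
- mat: fixed blue silicone mat, 300 mm along its x, 200 mm along its y, 4 mm thick, beside the stage beyond the end stop. Origin: centre of its underside. The parts tray lies towards its +x end and the screwdriver somewhere across it, roughly along x
- cleaner_cap (a joint): nozzle cap of the contact cleaner, a can 56 mm across whose body is fixed: slides straight down, 0 = up, 0.006 m = fully down; pushing starts to move it at about 6 N and takes about 10 N fully down; it springs back by itself
- cleaner_cap_top (a point): centre of the flat top of the cleaner's nozzle cap (29 mm across; 158 mm above the bench when up), which moves with it. A straw leaves the cap towards the channel (stage's -x) and slopes down to 62 mm from the can's axis, about 95 mm above the bench
- lacquer_cap (a joint): spray cap of the taller lacquer can (fixed, 56 mm across, axis 74 mm from the cleaner's): 0 = up, 0.006 m = fully down, sprung likewise; leave it up
- lacquer_cap_top (a point): centre of the top of the lacquer's cap (full-width, 52 mm across at its foot, no straw; 190 mm above the bench)
- parts_tray: open steel parts tray, 65 x 110 x 22 mm high, loose on the mat; origin at the centre of its underside, long side along its y
- screwdriver: screwdriver 180 mm long, about 25 mm thick, with a blue handle, loose on the mat; origin under its middle, its length along its x (handle to -x)
- mug: white mug, 82 mm across, 95 mm tall, handle at its +y reaching about 80 mm from the axis, on the bench on the robot's side of the stage; origin at the centre of its underside
- knife: utility knife lying flat, 168 mm long, 32 mm wide, 20 mm high, on the bench on the robot's side of the stage; origin under its middle, length along its x
- flux_jar: small white jar, 62 mm across, 62 mm tall, on the bench on the far side of the stage's open plate; origin at the centre of its underside
- mouse: black computer mouse, 105 x 58 x 33 mm high, on the bench beyond the open end of the stage; origin at the centre of its underside, length along its x
- solder_reel: solder reel standing on its flange, 54 mm across, 44 mm tall, on the bench between the stage's end stop and the mat; origin at the centre of its underside
Not all that is in view belongs to the job. What is shaped like the brush but purple is not meant.

How it is judged:
On the way, in this order (a step that is already met when the one before it is completed fails the run):
1. the brush lies wholly on the blue mat, let go and still (x of brush_tip in the frame of mat between -0.15 and 0.15 m and y of brush_tip in the frame of mat between -0.1 and 0.1 m and z of each of brush_tip, brush_tail in the frame of mat below 0.022 m and x of brush_tail in the frame of mat between -0.15 and 0.15 m and y of brush_tail in the frame of mat between -0.1 and 0.1 m and linear speed of brush below 0.02 m/s and contact force between the fingers and brush below 0.1 N), for 0.2 s.
2. the board is home: between the rails and against the end stop (x of board in the frame of wash_stage between -0.004 and 0.004 m and y of board in the frame of wash_stage between -0.005 and 0.004 m and z of board in the frame of wash_stage below 0.011 m and angle between the y axis of board and the y axis of wash_stage, either way round below 0.06 rad), for 0.2 s.
3. the cleaner's nozzle cap is pressed all the way down with the board home (all of step 2 and value of joint cleaner_cap above 0.0047 m), for 0.1 s.
At the end, for the whole second after the job is handed in: The brush lies still, both ends within the mat's outline (and less than 22 mm above the mat's underside, so flat on it); the board lies flat in the channel within 4 mm sideways and 5 mm of the end stop, turned less than 0.06 rad, at rest; both spray caps are up (within 1 mm) (all of step 1 and all of step 2 and value of joint each of cleaner_cap, lacquer_cap below 0.001 m and linear speed of board below 0.01 m/s); the robot touches nothing.
It fails at once if the cleaner's cap is pressed (more than 3 mm) while the board is not home (value of joint cleaner_cap above 0.003 m and not (x of board in the frame of wash_stage between -0.004 and 0.004 m and y of board in the frame of wash_stage between -0.005 and 0.004 m and z of board in the frame of wash_stage below 0.011 m and angle between the y axis of board and the y axis of wash_stage, either way round below 0.06 rad)).
It fails at once if the lacquer's cap is pressed (more than 3 mm) (value of joint lacquer_cap above 0.003 m).
It fails at once if the board is lifted more than 15 mm off the plate, or tipped by more than 0.3 rad (z of board in the frame of wash_stage above 0.023 m or angle between board's own z axis and vertical above 0.3 rad).
It fails at once if the brush is dropped or thrown (faster than 0.8 m/s while not held) (linear speed of brush above 0.8 m/s and contact force between the fingers and brush below 0.1 N).
It fails at once if one of the other loose things on the bench is shoved or lifted by more than 25 mm (distance of any of parts_tray, screwdriver, mug, knife, flux_jar, mouse, solder_reel from where it was at the start of the episode above 0.025 m).
It also fails if it takes over 64 s, if anything falls off the work surface, if the arm or the gripper's body presses on something with over 40 N, if the wrist force passes 120 N, or if a joint passes its speed limit or range.

### The arm

A 6-joint arm with a two-finger parallel gripper is mounted at the origin on the work surface. World frame = base frame: x ahead of the robot, y to its left, z up, the work surface at z = 0. Lengths are in m, angles in rad, forces in N, time in s.
With the tool pointing down it reaches from about 0.425 to 0.95 m from the base axis. Payload 3.5 kg.
Tool frame: the origin (TCP) lies midway between the tips of the shut fingers; the grasp point (between the pads) lies 19 mm behind it; z points along the fingers, y is the direction in which the jaws open and shut (so a half turn about z gives the same grasp; the last joint's range is limited). The gripper opens to 85 mm and grips with 20 to 120 N. Pads are 22 mm wide; open, the fingers measure 114 mm over their backs; the gripper's body (76 mm by 85 mm) begins 54 mm behind the grasp point. The pads swing forward as they close: fully open they stand 13 mm farther back than shut.
Start: joints at [1.109, 0.286, 1.577, -0, 1.279, -0.15], TCP at [0.207, 0.642, 0.231] pointing down, gripper open.
Joint ranges: [-2.77, 2.77], [-0.9, 2.22], [0.21, 2.48], [-1.53, 4.67], [0.24, 2.81], [-2.84, 2.84]. Speed limits (rad/s): [2.79, 2.79, 3.14, 3.14, 3.14, 3.14].

### API

Orientations are given as a unit quaternion [x, y, z, w].
In Python, from plant import * gives the robot as it stands.
- The arm moves only by the shell command python3 -m jog 'ROWS' [FORCE]. ROWS is a JSON object of lists of equal length, an entry for each row: "travel": the shift along the world's x, y, z in mm, a list of three; "dr": the turn, a rotation vector about the world's x, y, z in degrees, a list of three; "jaw": the closure in counts, from 0 (fully open) to 255 (shut). In form: {"travel": [[x, y, z], ...], "dr": [[wx, wy, wz], ...], "jaw": [jaw, ...]}. A call has 1 to 5 rows; each row shifts and turns the commanded pose from where the row before left it; what a row does not reach is not made up. A row lasts 1/12 s, in which the tool goes at most 41.7 mm and 7.16 degrees, less where a joint would pass 70% of its speed; a pose out of reach is approached as far as the arm can. A call is refused whole if a number of a shift passes 41.7 or a number of a turn 7.16, either way. A call with a gripper value outside its range is refused whole. The fingers move at their own pace and stop on an object; FORCE is the grip in N (left out, the last holds). Time passes only in rows, so rows that do not move let the fingers close. It gives the time, the measured TCP pose, the force and the opening at its end, in the units of the state.
- get_state(): the state, without advancing time (a new reading comes with each control period).
- read_camera(name): name is "scene" or "side" or "wrist"; returns the picture (480x640x3 uint8, red, green, blue); there is no depth.
- camera_info(name): a dict with "K" (3x3 intrinsics, pixels), "R" (3x3) and "t" (3): a world point X has camera coordinates R X + t; the wrist camera has in their place "mount" (4x4, takes a point from camera to tool coordinates, whose origin is the TCP and whose axes are the flange's). Camera axes: x right, y down, z forward; pixel columns grow to the right and rows downward; lengths in m; the calibration is good to about 2 mm. A picture is of the moment at which its call begins: read the wrist's pose just before it. camera_info takes no time and is no camera call.
- sign_off(): hands the job in, once; it reports no verdict.
The state is a dict: "time": time; "qpos": joint angles; "dq": joint speeds; "joint_efforts": joint torques, N m; "eef_pos": TCP position; "tcp_rot": TCP orientation; "contact_force": force on the tool from outside, world axes, zero at the start; "wrist_torque": the same for the moment, N m; "opening": opening from 0.0 (shut) to 1.0 (fully open).
Only numpy, scipy, OpenCV 4.12 (cv2) and the standard library are available. Lean on these libraries where they do the work, as an engineer would, in place of code of your own. Each camera call takes 0.05 s, during which the arm holds its last target. There are 200 camera calls.

## Working session

There is one attempt and no reset: what is moved stays moved. The work goes in short steps, Python scripts to look and compute and a shell command to move; the robot and the scene stay as the last step left them, time stands still between calls to the robot, and variables do not carry over. Pictures are saved under pics/ and viewed, about 8 in all and at most 12, crops included, and the job is handed in when it is done.

```bash
mkdir -p pics; ls; cat > h.py <<'E'
from plant import *
import numpy as np, cv2
from scipy.spatial.transform import Rotation as Ro
def cam(n):
    c=camera_info(n); K=np.array(c["K"])
    if n=="wrist":
        s=get_state(); T=np.eye(4); T[:3,:3]=Ro.from_quat(s["tcp_rot"]).as_matrix(); T[:3,3]=s["eef_pos"]
        M=np.linalg.inv(T@np.array(c["mount"])); return K,M[:3,:3],M[:3,3]
    return K,np.array(c["R"]),np.array(c["t"])
def ray(C,u,v,z):
    K,R,t=C; o=-R.T@t; d=R.T@np.linalg.inv(K)@[u,v,1.]
    return o+d*(z-o[2])/d[2]
def proj(C,P):
    K,R,t=C; p=K@(R@np.asarray(P,float)+t); return p[:2]/p[2]
def snap(n,f):
    C=cam(n); im=read_camera(n); cv2.imwrite(f"pics/{f}.png",im[:,:,::-1]); np.savez(f"pics/{f}.npz",im=im,K=C[0],R=C[1],t=C[2]); return C,im
def load(f):
    d=np.load(f"pics/{f}.npz"); return (d["K"],d["R"],d["t"]),d["im"]
E
python3 - <<'E'
from h import *
for n in("scene","side","wrist"):
    C,im=snap(n,n+"0"); print(n,-C[1].T@C[2],C[1][2])
print(get_state())
E
```

```text
pics
scene [1.19003676 0.51361884 0.8629512 ] [-0.60828139 -0.46321672 -0.64453396]
side [ 0.25699369 -0.72848756  0.72489103] [ 0.2634556   0.74127203 -0.61733858]
wrist [0.13360674 0.66596528 0.37346968] [ 0.28633827 -0.09408297 -0.95349819]
{'time': 0.15, 'qpos': array([ 1.10899575e+00,  2.87026928e-01,  1.57785177e+00,  1.18712212e-05,
        1.27859354e+00, -1.49996766e-01]), 'dq': array([-0.00111356, -0.00324302, -0.00435053,  0.00220087,  0.00240298,
        0.00089483]), 'joint_efforts': array([ 6.54882188e-04, -4.06603074e+01, -2.93139929e+01, -1.35121613e-04,
        3.94110408e-03,  3.05099741e-05]), 'eef_pos': array([0.20680937, 0.6419983 , 0.23021576]), 'tcp_rot': array([ 1.55272755e-01,  9.87871190e-01, -8.94454361e-04, -2.88437787e-04]), 'contact_force': array([-0.3564086 ,  0.05187188, -0.41281025]), 'wrist_torque': array([-0.02350626, -0.03033348,  0.01054881]), 'opening': 0.9986402543408205}
```

View pics/scene0.png

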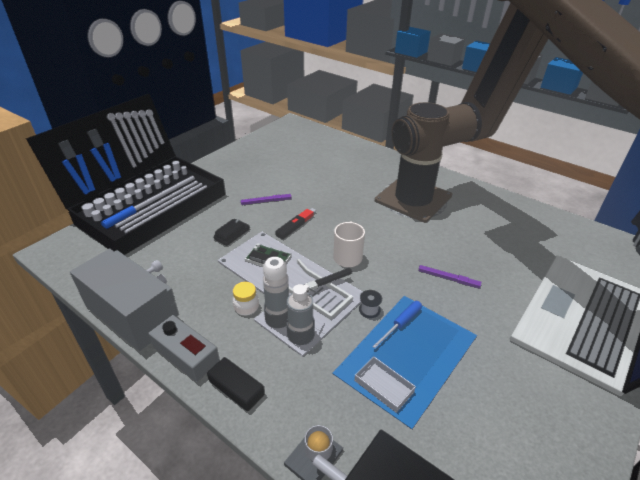

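View pics/side0.png

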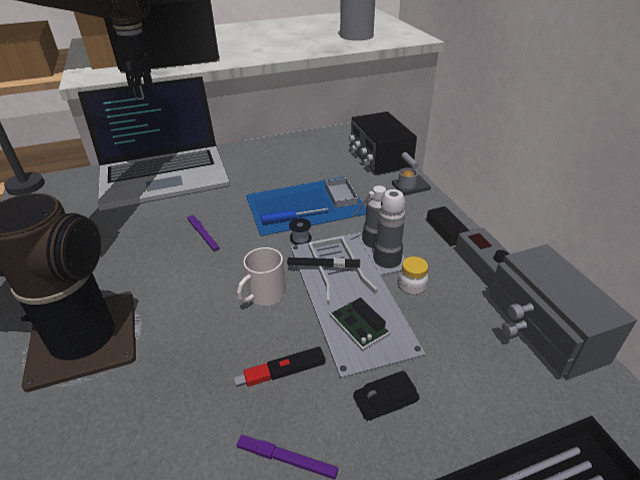

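```bash
python3 - <<'E'
from h import *
a=load("scene0")[1][220:370,200:400]; b=load("side0")[1][180:400,260:450]
a=cv2.resize(a,None,fx=4,fy=4,interpolation=cv2.INTER_CUBIC)
cv2.imwrite("pics/c1.png",a[:,:,::-1])
b=cv2.resize(b,(518,600),interpolation=cv2.INTER_CUBIC)  # 2.727x
cv2.imwrite("pics/c2.png",b[:,:,::-1])
E
```

```text
(no output)
```

View pics/c1.png

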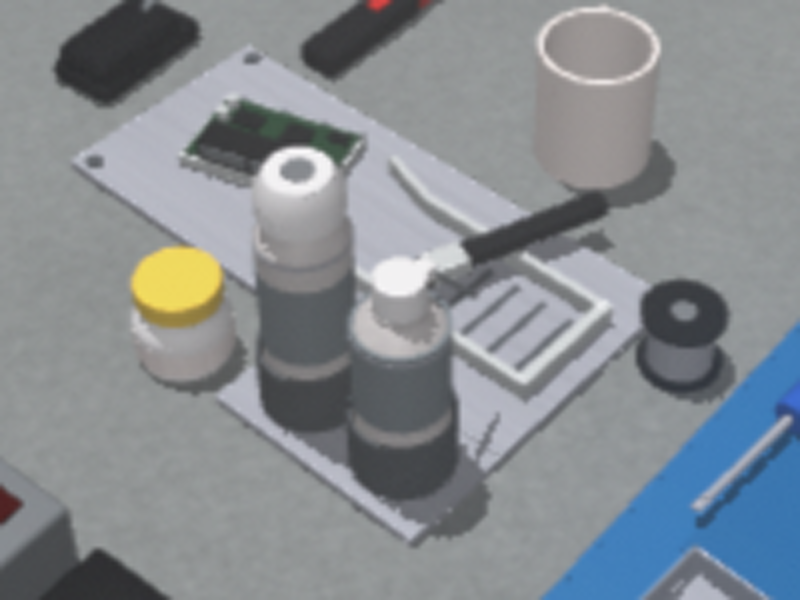

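View pics/c2.png

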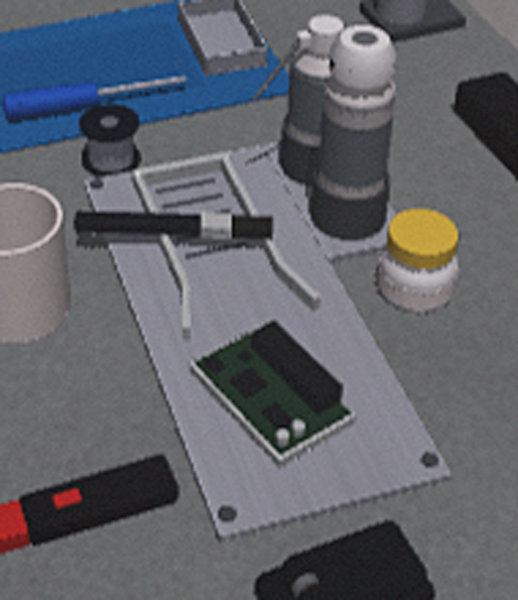

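```bash
python3 - <<'E'
from h import *
S,ims=load("scene0"); D,imd=load("side0")
def s(x,y,z): return ray(S,200+x/4,220+y/4,z)[:2].round(4)
def d(x,y,z): return ray(D,260+x/2.727,180+y/2.727,z)[:2].round(4)
for n,f,x,y,z in [("c-x",s,250,47,.008),("c+x",s,72,160,.008),("c-x",d,222,537,.008),("c+x",d,452,472,.008),
 ("stopout-x",s,608,305,.022),("stopout+x",s,522,388,.022),("stopout-x",d,135,172,.022),("stopout+x",d,228,155,.022),
 ("rail-x mouth",d,187,335,.022),("rail+x mouth",d,317,300,.022),("rail-x mouth",s,393,160,.022),
 ("B1",d,192,365,.018),("B2",d,283,462,.018),("B3",d,354,412,.018),("B conn far",d,277,322,.036),("Bs1",s,232,95,.018),("Bs far",s,365,140,.018),("Bs",s,182,155,.018),
 ("tail",s,598,203,.028),("tail",d,77,222,.028),("tip",d,272,228,.028),("fer/handle",s,468,255,.030),("fer/handle",d,202,224,.030),
 ("clean",s,400,270,.158),("clean",d,326,22,.158),("lacq",s,297,168,.19),("lacq",d,364,37,.19),
 ("reel",s,685,310,.044),("mug",s,598,45,.095),("mug handle", d,0,300,.05)]: print(n,f.__name__,f(x,y,z))
for C,im in((S,ims),(D,imd)):
    hsv=cv2.cvtColor(im,cv2.COLOR_RGB2HSV); m=cv2.inRange(hsv,(98,120,60),(115,255,255))
    n,l,st,c=cv2.connectedComponentsWithStats(m)
    for i in range(1,n):
        if st[i,4]>2000 and 240<c[i][0]<450 and c[i][1]>150:
            h=cv2.convexHull(cv2.findContours((l==i).astype(np.uint8),0,2)[0][0])
            q=cv2.approxPolyDP(h,6,True)[:,0]
            print("mat",[(tuple(map(int,p)),ray(C,*map(float,p),.004)[:2].round(3)) for p in q])
# tray and screwdriver in scene (full px)
for n,u,v,z in[("tray",376,359,.022),("tray",415,379,.022),("tray",403,409,.022),("tray",356,383,.022),("sd handle end",421,305,.015),("sd tip",376,347,.015),("hand/shaft",400,322,.015)]: print(n,ray(S,u,v,z)[:2].round(3))
E
```

```text
c-x s [ 0.447 -0.261]
c+x s [ 0.6143 -0.2716]
c-x d [ 0.4456 -0.2695]
c+x d [ 0.6139 -0.2763]
stopout-x s [0.5085 0.1028]
stopout+x s [0.596  0.1008]
stopout-x d [0.5069 0.0965]
stopout+x d [0.5926 0.0899]
rail-x mouth d [ 0.4822 -0.1033]
rail+x mouth d [ 0.5903 -0.104 ]
rail-x mouth s [ 0.4885 -0.0884]
B1 d [ 0.4765 -0.1296]
B2 d [ 0.5043 -0.2347]
B3 d [ 0.5696 -0.2121]
B conn far d [ 0.5458 -0.127 ]
Bs1 s [ 0.5035 -0.2246]
Bs far s [ 0.4814 -0.1195]
Bs s [ 0.5709 -0.2074]
tail s [0.4419 0.0485]
tail d [0.4387 0.044 ]
tip d [ 0.5879 -0.0202]
fer/handle s [0.5345 0.0121]
fer/handle d [0.5346 0.0028]
clean s [0.6667 0.0676]
clean d [0.6698 0.0682]
lacq s [ 0.6658 -0.0047]
lacq d [ 0.6647 -0.0067]
reel s [0.5006 0.1526]
mug s [ 0.3761 -0.0017]
mug handle d [ 0.3537 -0.0451]
mat [((404, 296), array([0.41 , 0.198])), ((475, 335), array([0.416, 0.392])), ((411, 428), array([0.713, 0.386])), ((333, 373), array([0.707, 0.191]))]
mat [((361, 201), array([0.705, 0.243])), ((350, 217), array([0.648, 0.183])), ((260, 235), array([0.406, 0.192])), ((246, 194), array([0.413, 0.392])), ((325, 180), array([0.65 , 0.383]))]
tray [0.63 0.25]
tray [0.622 0.342]
tray [0.698 0.357]
tray [0.707 0.25 ]
sd handle end [0.421 0.25 ]
sd tip [0.598 0.231]
hand/shaft [0.501 0.237]
```

Brush = black one across the rails (scene ~330,278 / side ~323,263). The two purple look-alikes (scene 266,199 and 450,275) are excluded. The enlarged crop shows an aluminium ferrule on the black one. Cleaner = the shorter can with the straw (scene 300,290); the taller one, with the full-width cap (scene 274,262), is the lacquer.

```bash
R='[0,0,0],[0,0,0],[0,0,0],[0,0,0]'
python3 -m jog '{"travel":[[18,-36,-4],[18,-36,-4],[18,-36,-4],[18,-36,-4],[18,-36,-4]],"dr":[[0,0,-3],[0,0,-3],[0,0,0],[0,0,0],[0,0,0]],"jaw":[0,0,0,0,0]}' 
python3 -m jog '{"travel":[[18,-36,-4],[18,-36,-4],[18,-36,-4],[18,-36,-4],[18,-36,-4]],"dr":[[0,0,0],[0,0,0],[0,0,0],[0,0,0],[0,0,0]],"jaw":[0,0,0,0,0]}' 
python3 -m jog '{"travel":[[18,-36,-4],[18,-36,-4],[18,-36,-4],[18,-36,-4],[18,-36,-4]],"dr":[[0,0,0],[0,0,0],[0,0,0],[0,0,0],[0,0,0]],"jaw":[0,0,0,0,0]}'
```

```text
time: 0.57
eef_pos: [0.2972, 0.4606, 0.2107]
tcp_rot: [0.206, 0.978, -0.0, -0.0]
contact_force: [0.6, -0.7, -0.2]
opening: 0.998
time: 0.98
eef_pos: [0.3872, 0.2806, 0.191]
tcp_rot: [0.207, 0.978, 0.0, 0.0]
contact_force: [-0.1, -0.1, 0.3]
opening: 1.0
time: 1.4
eef_pos: [0.4773, 0.1005, 0.1711]
tcp_rot: [0.207, 0.978, 0.0, 0.0]
contact_force: [1.2, 0.5, 0.4]
opening: 0.999
```

```bash
python3 -m jog '{"travel":[[13,-29,-10],[13,-29,-10],[13,-30,-10],[0,0,0]],"dr":[[0,0,0],[0,0,0],[0,0,0],[0,0,0]],"jaw":[0,0,0,0]}' 
python3 - <<'E'
from h import *
C,im=snap("wrist","w1")
for P in[(.44,.046,.028),(.588,-.02,.028),(.516,.012,.034)]: print(proj(C,P).round())
E
```

```text
time: 1.73
eef_pos: [0.5166, 0.0101, 0.1394]
tcp_rot: [0.209, 0.978, -0.001, -0.001]
contact_force: [-0.7, -0.7, 0.3]
opening: 1.0
[324. 120.]
[323. 320.]
[323. 234.]
```

View pics/w1.png

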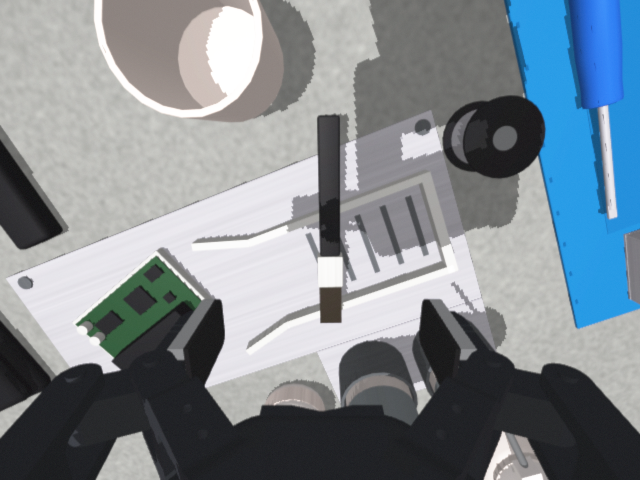

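```bash
python3 - <<'E'
from h import *
C,im=load("w1"); D,_=load("side0")
for n,u,v,z in[("tail",329,116,.034),("fer",329,257,.034),("tip",331,321,.034),("plate -x-y",8,278,.008),("plate -x+y",432,111,.008),("stop in -x",420,187,.022),("stop in +x",441,264,.022),("stop out -x",432,174,.022),("stop out+x",456,269,.022),("B1",157,252,.018),("B2",77,324,.018),("screw -x-y",26,283,.008),("screw",423,127,.008),
("inner rail -x at u320",320,212,.022),("inner rail -x",255,243,.022),("inner rail+x",300,318,.022)]: print(n,ray(C,u,v,z)[:2].round(4))
E
```

```text
tail [0.4393 0.0504]
fer [0.5349 0.0084]
tip [ 0.588  -0.0131]
plate -x-y [ 0.446  -0.2633]
plate -x+y [0.4674 0.1245]
stop in -x [0.515  0.0942]
stop in +x [0.5828 0.0891]
stop out -x [0.5093 0.1058]
stop out+x [0.5921 0.0991]
B1 [ 0.478  -0.1229]
B2 [ 0.5071 -0.2255]
screw -x-y [ 0.4565 -0.2518]
screw [0.4756 0.1144]
inner rail -x at u320 [0.5015 0.0156]
inner rail -x [ 0.5035 -0.0433]
inner rail+x [ 0.581  -0.0393]
```

The wrist view shows the brush vertical at u≈329, v 115–322, with the jaws already square to it. I need to shift y by +7.5 mm, then descend and grip.

```bash
python3 -m jog '{"travel":[[0,7.5,-30],[0,0,-35],[0,0,-30],[0,0,-18.5],[0,0,0]],"dr":[[0,0,0],[0,0,0],[0,0,0],[0,0,0],[0,0,0]],"jaw":[0,0,0,0,80]}' 30
python3 -m jog '{"travel":[[0,0,0],[0,0,0],[0,0,0],[0,0,0],[0,0,0]],"dr":[[0,0,0],[0,0,0],[0,0,0],[0,0,0],[0,0,0]],"jaw":[255,255,255,255,255]}' 30
python3 -m jog '{"travel":[[0,0,0],[0,0,0],[0,0,0],[0,0,3],[0,0,7]],"dr":[[0,0,0],[0,0,0],[0,0,0],[0,0,0],[0,0,0]],"jaw":[255,255,255,255,255]}' 30
```

```text
time: 2.2
eef_pos: [0.5117, 0.0236, 0.0234]
tcp_rot: [0.206, 0.978, -0.0, -0.005]
contact_force: [-1.2, -0.1, -0.6]
opening: 0.885
time: 2.62
eef_pos: [0.5173, 0.0218, 0.0296]
tcp_rot: [0.207, 0.978, 0.0, 0.002]
contact_force: [-0.8, 0.5, 5.5]
opening: 0.173
time: 3.03
eef_pos: [0.5152, 0.022, 0.0374]
tcp_rot: [0.207, 0.978, -0.0, -0.001]
contact_force: [0.2, 0.4, -0.3]
opening: 0.172
```

```bash
python3 -m jog '{"travel":[[0,0,20],[0,0,35],[0,0,35],[0,10,10],[0,30,0]],"dr":[[0,0,0],[0,0,0],[0,0,0],[0,0,0],[0,0,4]],"jaw":[255,255,255,255,255]}'
python3 -m jog '{"travel":[[0,38,0],[0,38,0],[0,38,0],[0,38,0],[0,38,0]],"dr":[[0,0,4],[0,0,4],[0,0,4],[0,0,4],[0,0,2]],"jaw":[255,255,255,255,255]}'
python3 -m jog '{"travel":[[0,38,0],[0,30,0],[0,15,0],[0,0,0],[0,0,0]],"dr":[[0,0,0],[0,0,0],[0,0,0],[0,0,0],[0,0,0]],"jaw":[255,255,255,255,255]}'
python3 - <<'E'
from h import *
C,im=snap("wrist","w2")
E
```

```text
time: 3.45
eef_pos: [0.5194, 0.0601, 0.1429]
tcp_rot: [0.174, 0.985, -0.0, 0.005]
contact_force: [0.1, 0.2, -1.7]
opening: 0.172
time: 3.87
eef_pos: [0.5152, 0.2539, 0.1375]
tcp_rot: [0.015, 1.0, -0.0, -0.0]
contact_force: [0.6, -0.1, -0.2]
opening: 0.172
time: 4.28
eef_pos: [0.5155, 0.335, 0.1373]
tcp_rot: [0.015, 1.0, -0.001, -0.0]
contact_force: [0.3, -0.1, -1.4]
opening: 0.175
```

View pics/w2.png

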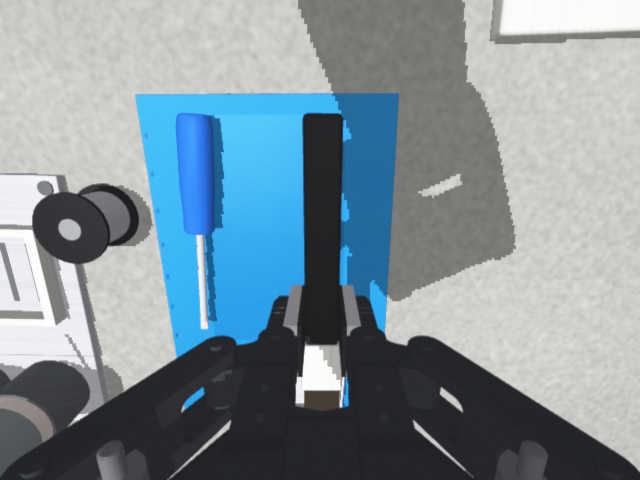

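The wrist view shows the brush square in the jaws (u≈323), over the free half of the mat, clear of the screwdriver (u≈200). Lowering.

```bash
python3 -m jog '{"travel":[[0,0,-35],[0,0,-38],[0,0,-30],[0,0,-15],[0,0,0]],"dr":[[0,0,0],[0,0,0],[0,0,0],[0,0,0],[0,0,0]],"jaw":[255,255,255,255,255]}'
python3 -m jog '{"travel":[[0,0,-4],[0,0,0]],"dr":[[0,0,0],[0,0,0]],"jaw":[255,255]}'
python3 -m jog '{"travel":[[0,0,-3],[0,0,0]],"dr":[[0,0,0],[0,0,0]],"jaw":[255,255]}'
python3 -m jog '{"travel":[[0,0,-2],[0,0,0],[0,0,0]],"dr":[[0,0,0],[0,0,0],[0,0,0]],"jaw":[255,255,255]}'
```

```text
time: 4.75
eef_pos: [0.5127, 0.3314, 0.0147]
tcp_rot: [0.017, 1.0, -0.002, -0.005]
contact_force: [-1.9, -0.1, -0.4]
opening: 0.169
time: 4.92
eef_pos: [0.5171, 0.3343, 0.0168]
tcp_rot: [0.017, 1.0, 0.0, 0.001]
contact_force: [0.2, 0.5, 0.5]
opening: 0.17
time: 5.08
eef_pos: [0.5172, 0.3351, 0.0143]
tcp_rot: [0.016, 1.0, 0.001, 0.001]
contact_force: [-0.5, 0.8, -0.6]
opening: 0.176
time: 5.33
eef_pos: [0.5167, 0.3352, 0.0117]
tcp_rot: [0.016, 1.0, 0.0, 0.001]
contact_force: [0.9, -0.2, 2.1]
opening: 0.174
```

```bash
python3 -m jog '{"travel":[[0,0,-0.5],[0,0,0],[0,0,0],[0,0,0],[0,0,0]],"dr":[[0,0,0],[0,0,0],[0,0,0],[0,0,0],[0,0,0]],"jaw":[200,190,170,140,120]}'
python3 -m jog '{"travel":[[0,0,5],[0,0,20],[0,0,35],[0,0,40],[0,0,20]],"dr":[[0,0,0],[0,0,0],[0,0,0],[0,0,0],[0,0,0]],"jaw":[120,120,120,120,120]}'
python3 - <<'E'
from h import *
C,im=snap("wrist","w3")
S,_=snap("scene","scene3")
E
```

```text
time: 5.75
eef_pos: [0.5159, 0.3349, 0.0102]
tcp_rot: [0.016, 1.0, -0.0, -0.0]
contact_force: [-0.4, 0.1, 0.5]
opening: 0.527
time: 6.17
eef_pos: [0.518, 0.3359, 0.1357]
tcp_rot: [0.016, 1.0, 0.001, 0.003]
contact_force: [1.2, 0.3, 1.8]
opening: 0.524
```

View pics/w3.png

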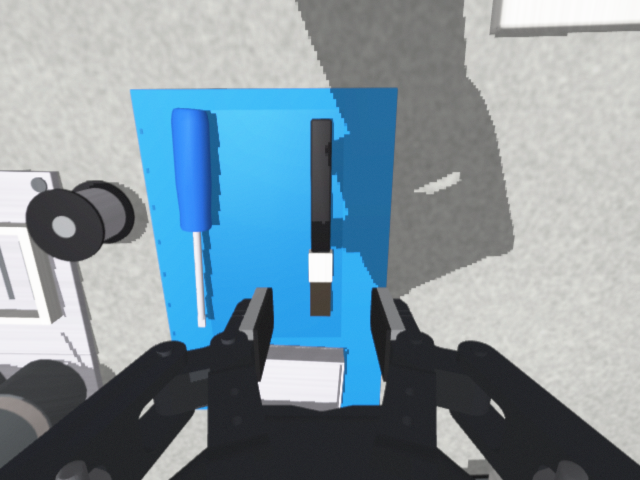

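Brush lies flat and free on the mat (u≈320, v 120–315), clear of tray and screwdriver. Next is the board: go above its connector, turning the jaws to its x axis.

```bash
python3 -m jog '{"travel":[[-5,-39,5],[-5,-39,5],[-5,-39,5],[-3,-40,0],[0,-40,0]],"dr":[[0,0,-5.6],[0,0,-5.6],[0,0,-5.6],[0,0,-5.6],[0,0,-5.6]],"jaw":[80,80,80,80,80]}'
python3 -m jog '{"travel":[[0,-41,0],[0,-41,0],[0,-41,0],[8,-40,0],[8,-40,0]],"dr":[[0,0,-5.6],[0,0,-5.6],[0,0,-5.6],[0,0,-5.6],[0,0,-5.6]],"jaw":[80,80,80,80,80]}'
python3 -m jog '{"travel":[[10,-40,0],[13,-39,0],[13,-36,0],[0,0,0],[0,0,0]],"dr":[[0,0,-5.6],[0,0,-5.6],[0,0,-5.6],[0,0,0],[0,0,0]],"jaw":[80,80,80,80,80]}'
python3 - <<'E'
from h import *
C,im=snap("wrist","w4")
print(proj(C,(.5535,-.185,.036)), np.degrees(get_state()["qpos"]).round())
E
```

```text
time: 6.68
eef_pos: [0.4965, 0.1366, 0.1446]
tcp_rot: [0.259, 0.966, -0.0, -0.001]
contact_force: [0.5, -0.4, -0.3]
opening: 0.679
time: 7.1
eef_pos: [0.5129, -0.0667, 0.1444]
tcp_rot: [0.486, 0.874, -0.0, -0.001]
contact_force: [0.6, 0.5, 0.1]
opening: 0.69
time: 7.52
eef_pos: [0.5496, -0.1816, 0.1441]
tcp_rot: [0.608, 0.794, -0.0, -0.001]
contact_force: [-0.3, 0.3, -1.2]
opening: 0.681
[325.13037995 240.36262547] [-28.   9. 108.   0.  62. -44.]
```

View pics/w4.png

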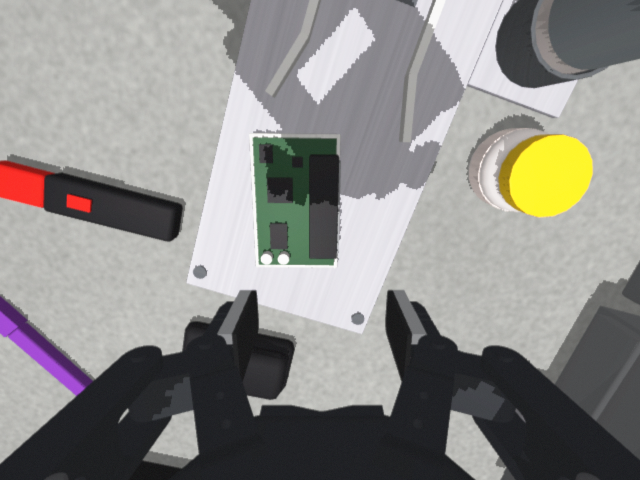

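```bash
python3 - <<'E'
from h import *
C,im=load("w4")
for n,u,v,z in[("c1",310,155,.036),("c2",338,155,.036),("c3",309,259,.036),("c4",338,259,.036),("b1",252,135,.018),("b2",258,266,.018),("b3",337,266,.018),("b4",339,135,.018),("jar",546,176,.062)]: print(n,ray(C,u,v,z)[:2].round(4))
E
```

```text
c1 [ 0.5257 -0.1252]
c2 [ 0.5453 -0.1199]
c3 [ 0.5452 -0.2034]
c4 [ 0.5675 -0.1973]
b1 [ 0.4789 -0.1237]
b2 [ 0.5057 -0.228 ]
b3 [ 0.5712 -0.2102]
b4 [ 0.543  -0.1063]
jar [ 0.6802 -0.0955]
```

```bash
python3 -m jog '{"travel":[[2.5,-5,-30],[0,0,-35],[0,0,-35],[0,0,-17],[0,0,0]],"dr":[[0,0,0],[0,0,0],[0,0,0],[0,0,0],[0,0,0]],"jaw":[80,80,80,80,80]}' 30
python3 -m jog '{"travel":[[0,0,0],[0,0,0],[0,0,0],[0,0,0],[0,0,0]],"dr":[[0,0,0],[0,0,0],[0,0,0],[0,0,0],[0,0,0]],"jaw":[120,160,255,255,255]}' 30
python3 -m jog '{"travel":[[0,0,0],[0,0,0],[0,0,0]],"dr":[[0,0,0],[0,0,0],[0,0,0]],"jaw":[255,255,255]}' 30
```

```text
time: 7.98
eef_pos: [0.5479, -0.1809, 0.0225]
tcp_rot: [0.605, 0.796, -0.001, -0.006]
contact_force: [-0.8, 0.4, -0.7]
opening: 0.69
time: 8.4
eef_pos: [0.5539, -0.1855, 0.0309]
tcp_rot: [0.606, 0.795, 0.0, 0.002]
contact_force: [-1.5, 1.4, 7.4]
opening: 0.245
time: 8.65
eef_pos: [0.5539, -0.1855, 0.0309]
tcp_rot: [0.606, 0.795, 0.0, 0.001]
contact_force: [-1.8, 2.0, 6.3]
opening: 0.241
```

```bash
python3 -m jog '{"travel":[[1.5,-1,1],[2,-1,0],[1,-1,0],[1,-1,0],[0,0,0]],"dr":[[0,0,-4.5],[0,0,-4.5],[0,0,-4.5],[0,0,-4.4],[0,0,0]],"jaw":[255,255,255,255,255]}'
python3 -m jog '{"travel":[[0,0,0]],"dr":[[0,0,0]],"jaw":[255]}'
python3 - <<'E'
from h import *
C,im=snap("wrist","w5")
E
```

```text
time: 9.07
eef_pos: [0.5587, -0.1898, 0.0309]
tcp_rot: [0.723, 0.691, 0.0, 0.001]
contact_force: [-2.2, -0.2, 4.8]
opening: 0.245
time: 9.15
eef_pos: [0.5588, -0.1898, 0.0309]
tcp_rot: [0.722, 0.692, 0.0, 0.001]
contact_force: [-1.8, -0.1, 5.8]
opening: 0.243
```

View pics/w5.png

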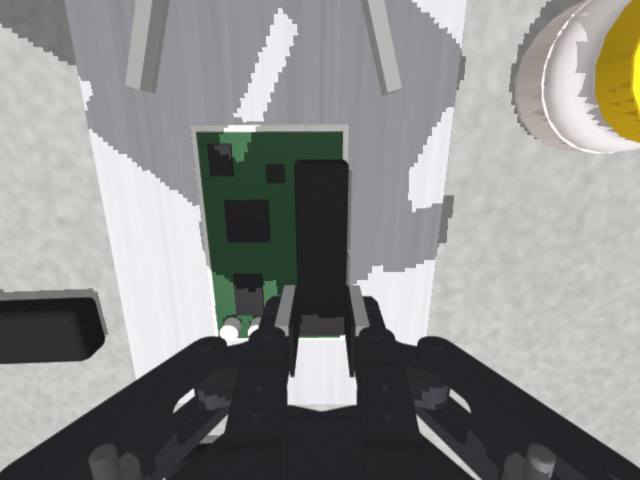

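The board is turned nearly square to the channel: front corners at (193,127) and (348,126), mouth ends at about (156,91) and (383,93). Checking the offset in numbers.

```bash
python3 - <<'E'
from h import *
C,im=load("w5"); c,s=np.cos(-.053),np.sin(-.053); O=np.array([.546,.037])
for n,u,v,z in[("f-x",192,127,.018),("f+x",348,126,.018),("b+x side",349,250,.018),("b-x side",206,230,.018),("mouth-x",155,92,.022),("mouth+x",384,93,.022),("pl-",90,130,.008),("pl-",130,350,.008),("pl+",460,60,.008),("pl+",431,310,.008)]:
    p=ray(C,u,v,z)[:2]; print(n,p.round(4),(np.array([[c,s],[-s,c]])@(p-O)).round(4))
E
```

```text
f-x [ 0.5056 -0.1085] [-0.0327 -0.1474]
f+x [ 0.574 -0.111] [ 0.0358 -0.1463]
b+x side [ 0.5733 -0.1688] [ 0.0382 -0.2041]
b-x side [ 0.5048 -0.1556] [-0.031  -0.1945]
mouth-x [ 0.4939 -0.0942] [-0.0451 -0.1337]
mouth+x [ 0.5889 -0.0986] [ 0.05   -0.1332]
pl- [ 0.4541 -0.1075] [-0.0841 -0.1491]
pl- [ 0.4469 -0.228 ] [-0.085  -0.2699]
pl+ [ 0.6248 -0.0853] [ 0.0852 -0.118 ]
pl+ [ 0.6188 -0.2097] [ 0.0858 -0.2425]
```

```bash
python3 -m jog '{"travel":[[-1.5,0,0.5],[-1.5,0,0],[0.5,9,0],[0.8,15,0],[0.8,15,0]],"dr":[[0,0,-1],[0,0,-1],[0,0,0],[0,0,0],[0,0,0]],"jaw":[255,255,255,255,255]}'
python3 -m jog '{"travel":[[0.8,15,0],[0.8,15,0],[0.5,9,0],[0,0,0],[0,0,0]],"dr":[[0,0,0],[0,0,0],[0,0,0],[0,0,0],[0,0,0]],"jaw":[255,255,255,255,255]}'
python3 - <<'E'
from h import *
C,im=snap("wrist","w6")
c,s=np.cos(-.053),np.sin(-.053); O=np.array([.546,.037])
cv2.imwrite("pics/w6b.png",cv2.resize(im[0:360,100:480,::-1],None,fx=1.6,fy=1.6))
E
```

```text
time: 9.62
eef_pos: [0.5579, -0.1509, 0.0309]
tcp_rot: [0.735, 0.679, -0.0, 0.002]
contact_force: [-0.4, -4.9, 5.0]
opening: 0.247
time: 10.03
eef_pos: [0.56, -0.1088, 0.0309]
tcp_rot: [0.734, 0.679, 0.001, -0.0]
contact_force: [0.5, 1.8, 6.5]
opening: 0.246
```

View pics/w6b.png

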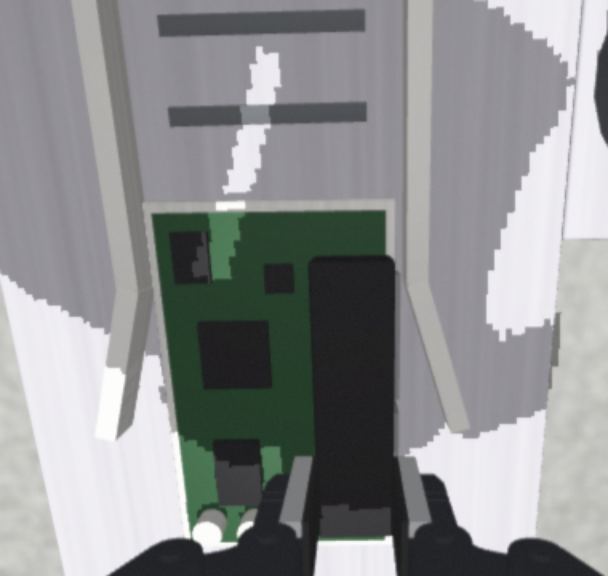

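The board's leading end is inside the channel and straight. Slide on.

```bash
python3 -m jog '{"travel":[[1.3,10,0],[1,15,0],[0.8,15,0],[0.8,15,0],[0.8,15,0]],"dr":[[0,0,0],[0,0,0],[0,0,0],[0,0,0],[0,0,0]],"jaw":[255,255,255,255,255]}'
python3 -m jog '{"travel":[[0.8,15,0],[0.8,10,0],[0.4,6,0],[0,0,0]],"dr":[[0,0,0],[0,0,0],[0,0,0],[0,0,0]],"jaw":[255,255,255,255]}'
python3 -m jog '{"travel":[[0.4,6,0],[0.3,5,0],[0,0,0]],"dr":[[0,0,0],[0,0,0],[0,0,0]],"jaw":[255,255,255]}'
python3 -m jog '{"travel":[[0.3,5,0],[0,0,0]],"dr":[[0,0,0],[0,0,0]],"jaw":[255,255]}'
```

```text
time: 10.5
eef_pos: [0.5645, -0.0406, 0.0309]
tcp_rot: [0.734, 0.679, -0.0, 0.001]
contact_force: [0.2, -5.5, 5.9]
opening: 0.24
time: 10.83
eef_pos: [0.5664, -0.0082, 0.0309]
tcp_rot: [0.734, 0.679, 0.0, 0.001]
contact_force: [0.2, -1.0, 8.0]
opening: 0.245
time: 11.08
eef_pos: [0.5671, 0.0019, 0.0309]
tcp_rot: [0.734, 0.679, 0.0, 0.001]
contact_force: [-0.3, -2.9, 6.4]
opening: 0.242
time: 11.25
eef_pos: [0.5674, 0.0066, 0.0309]
tcp_rot: [0.734, 0.679, -0.0, 0.001]
contact_force: [0.2, -3.6, 5.9]
opening: 0.241
```

```bash
python3 -m jog '{"travel":[[0.2,4,0],[0,0,0]],"dr":[[0,0,0],[0,0,0]],"jaw":[255,255]}'
python3 -m jog '{"travel":[[0.1,3,0],[0,0,0]],"dr":[[0,0,0],[0,0,0]],"jaw":[255,255]}'
python3 - <<'E'
from h import *
C,im=snap("wrist","w7"); snap("scene","scene7")
cv2.imwrite("pics/w7b.png",cv2.resize(im[0:360,100:480,::-1],None,fx=1.6,fy=1.6))
E
```

```text
time: 11.42
eef_pos: [0.5676, 0.0104, 0.0309]
tcp_rot: [0.734, 0.679, -0.0, 0.001]
contact_force: [0.4, -4.0, 6.1]
opening: 0.247
time: 11.58
eef_pos: [0.568, 0.0127, 0.0309]
tcp_rot: [0.734, 0.68, -0.0, 0.002]
contact_force: [0.9, -5.4, 4.9]
opening: 0.243
```

View pics/w7b.png

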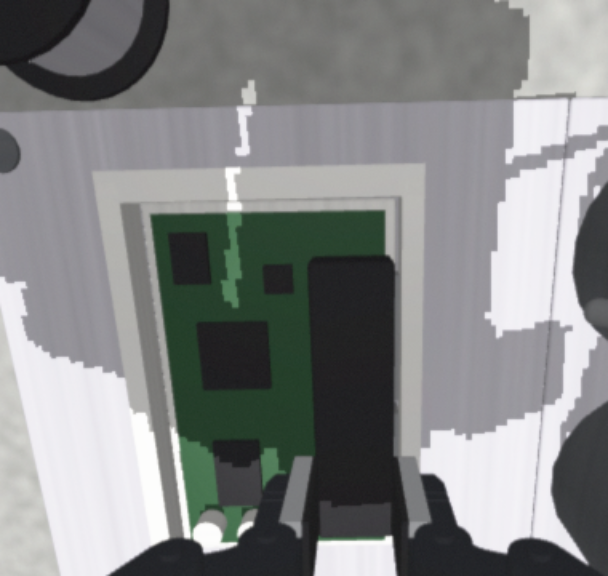

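The board's front edge (row ~203) meets the stop's inner edge. Push until the force shows the seat.

```bash
python3 -m jog '{"travel":[[0,2,0],[0,0,0]],"dr":[[0,0,0],[0,0,0]],"jaw":[255,255]}'
python3 -m jog '{"travel":[[0,2,0],[0,0,0]],"dr":[[0,0,0],[0,0,0]],"jaw":[255,255]}'
python3 -m jog '{"travel":[[0,2,0],[0,0,0]],"dr":[[0,0,0],[0,0,0]],"jaw":[255,255]}'
```

```text
time: 11.85
eef_pos: [0.5685, 0.013, 0.0309]
tcp_rot: [0.733, 0.68, -0.001, 0.004]
contact_force: [2.0, -11.3, 3.4]
opening: 0.242
time: 12.02
eef_pos: [0.5685, 0.0131, 0.0309]
tcp_rot: [0.733, 0.681, -0.002, 0.005]
contact_force: [1.4, -17.3, 3.2]
opening: 0.245
time: 12.18
eef_pos: [0.5686, 0.0133, 0.0312]
tcp_rot: [0.732, 0.681, -0.004, 0.006]
contact_force: [-0.7, -24.0, 5.1]
opening: 0.242
```

```bash
python3 -m jog '{"travel":[[0,-3,0],[0,-1,0],[0,0,0],[0,0,0],[0,0,0]],"dr":[[0,0,0],[0,0,0],[0,0,0],[0,0,0],[0,0,0]],"jaw":[255,255,200,170,140]}'
python3 -m jog '{"travel":[[0,0,0],[0,0,5],[0,0,15],[0,0,35],[0,0,40]],"dr":[[0,0,0],[0,0,0],[0,0,0],[0,0,0],[0,0,0]],"jaw":[120,120,120,120,120]}'
python3 -m jog '{"travel":[[0,0,40],[0,0,40],[0,0,40],[0,0,0],[0,0,0]],"dr":[[0,0,0],[0,0,0],[0,0,0],[0,0,0],[0,0,0]],"jaw":[120,255,255,255,255]}'
python3 - <<'E'
from h import *
C,im=snap("wrist","w8")
cv2.imwrite("pics/w8b.png",im[:,:,::-1]); snap("side","side8"); snap("scene","scene8")
E
```

```text
time: 12.6
eef_pos: [0.5658, 0.0163, 0.029]
tcp_rot: [0.735, 0.678, -0.0, -0.002]
contact_force: [0.5, 0.2, 0.2]
opening: 0.446
time: 13.02
eef_pos: [0.5643, 0.0161, 0.1227]
tcp_rot: [0.735, 0.679, -0.002, -0.003]
contact_force: [1.5, 0.1, 0.3]
opening: 0.531
time: 13.43
eef_pos: [0.5687, 0.0154, 0.2488]
tcp_rot: [0.734, 0.679, 0.002, 0.003]
contact_force: [-0.7, -0.1, -1.4]
opening: 0.003
```

View pics/w8b.png

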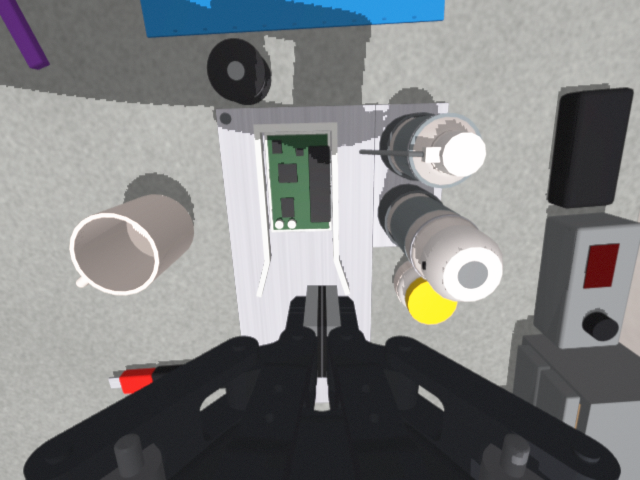

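The board sits home in the channel with its front edge (v≈134) at the stop. The cleaner cap is at (463,154) with the straw to the left; the lacquer cap is at (472,274). Working out the cap position from this view.

```bash
python3 - <<'E'
from h import *
C,im=load("w8"); c,s=np.cos(-.053),np.sin(-.053); O=np.array([.546,.037])
for n,u,v,z in[("clean",463,154,.158),("lacq",472,274,.19),("b",268,135,.018),("b",329,135,.018),("b",273,230,.018),("b",329,229,.018),("stop out",254,124,.022),("stop out",338,124,.022)]:
    p=ray(C,u,v,z)[:2]; print(n,p.round(4),(np.array([[c,s],[-s,c]])@(p-O)).round(4))
# refine cap blob
hsv=cv2.cvtColor(im,cv2.COLOR_RGB2HSV); m=cv2.inRange(hsv[110:200,430:500],(0,0,235),(180,25,255))
n,l,st,ce=cv2.connectedComponentsWithStats(m); i=1+np.argmax(st[1:,4]); print(st[i],ce[i]+[430,110])
E
```

```text
clean [0.6698 0.0701] [0.1218 0.0396]
lacq [ 0.6661 -0.0039] [ 0.1221 -0.0345]
b [0.5197 0.0928] [-0.0292  0.0543]
b [0.5841 0.0877] [0.0354 0.0526]
b [ 0.5122 -0.0117] [-0.0312 -0.0504]
b [ 0.5766 -0.0157] [ 0.0334 -0.051 ]
stop out [0.5072 0.1047] [-0.0423  0.0656]
stop out [0.5941 0.0979] [0.0448 0.0633]
[  13   23   43   44 1464] [463.85655738 154.14344262]
```

```bash
python3 -m jog '{"travel":[[25,14,0],[25,14,0],[25,13,0],[26,12.5,0],[0,0,-10]],"dr":[[0,0,0],[0,0,0],[0,0,0],[0,0,0],[0,0,0]],"jaw":[255,255,255,255,255]}' 60
python3 -m jog '{"travel":[[0,0,-30],[0,0,-25],[0,0,-5],[0,0,0],[0,0,0]],"dr":[[0,0,0],[0,0,0],[0,0,0],[0,0,0],[0,0,0]],"jaw":[255,255,255,255,255]}'
```

```text
time: 14.0
eef_pos: [0.6711, 0.0704, 0.2334]
tcp_rot: [0.734, 0.679, 0.001, -0.0]
contact_force: [-1.0, 0.3, -0.1]
opening: 0.0
time: 14.42
eef_pos: [0.6676, 0.0683, 0.1741]
tcp_rot: [0.735, 0.678, -0.001, -0.001]
contact_force: [0.6, -0.3, 0.7]
opening: -0.001
```

```bash
python3 -m jog '{"travel":[[0.5,0.5,-8],[0.5,0,-5],[0,0,-3],[0,0,0]],"dr":[[0,0,0],[0,0,0],[0,0,0],[0,0,0]],"jaw":[255,255,255,255]}'
python3 -m jog '{"travel":[[0,0,-2],[0,0,-2],[0,0,0]],"dr":[[0,0,0],[0,0,0],[0,0,0]],"jaw":[255,255,255]}'
python3 -m jog '{"travel":[[0,0,-2],[0,0,-1],[0,0,0]],"dr":[[0,0,0],[0,0,0],[0,0,0]],"jaw":[255,255,255]}'
```

```text
time: 14.75
eef_pos: [0.669, 0.0689, 0.1584]
tcp_rot: [0.735, 0.678, -0.0, -0.0]
contact_force: [-0.7, 0.1, 0.8]
opening: 0.002
time: 15.0
eef_pos: [0.6694, 0.0689, 0.1566]
tcp_rot: [0.735, 0.678, 0.0, 0.0]
contact_force: [-3.7, -0.4, 6.2]
opening: -0.001
time: 15.25
eef_pos: [0.6695, 0.0689, 0.1544]
tcp_rot: [0.735, 0.678, 0.0, 0.0]
contact_force: [-4.2, 0.2, 8.0]
opening: 0.001
```

```bash
python3 -m jog '{"travel":[[0,0,-2],[0,0,-1],[0,0,0]],"dr":[[0,0,0],[0,0,0],[0,0,0]],"jaw":[255,255,255]}'
python3 -m jog '{"travel":[[0,0,-2],[0,0,-2],[0,0,0],[0,0,0]],"dr":[[0,0,0],[0,0,0],[0,0,0],[0,0,0]],"jaw":[255,255,255,255]}'
python3 -m jog '{"travel":[[0,0,-2],[0,0,0],[0,0,0],[0,0,0]],"dr":[[0,0,0],[0,0,0],[0,0,0],[0,0,0]],"jaw":[255,255,255,255]}'
```

```text
time: 15.5
eef_pos: [0.6695, 0.0689, 0.1522]
tcp_rot: [0.735, 0.678, 0.0, 0.0]
contact_force: [-4.8, -0.3, 9.8]
opening: -0.002
time: 15.83
eef_pos: [0.6697, 0.0689, 0.152]
tcp_rot: [0.734, 0.679, 0.0, 0.001]
contact_force: [-12.2, -0.7, 20.0]
opening: 0.0
time: 16.17
eef_pos: [0.6698, 0.069, 0.1519]
tcp_rot: [0.734, 0.679, 0.0, 0.001]
contact_force: [-14.2, 0.8, 25.8]
opening: 0.0
```

The hard stop shows at z = 0.152 with force rising to 26 N, so the cap is fully down. Retract and check in numbers.

```bash
python3 -m jog '{"travel":[[0,0,10],[0,0,20],[0,0,30],[0,0,35],[0,0,30]],"dr":[[0,0,0],[0,0,0],[0,0,0],[0,0,0],[0,0,0]],"jaw":[255,255,255,255,255]}'
python3 -m jog '{"travel":[[-30,-20,0],[-35,-20,0],[-36,-14,0],[0,0,0],[0,0,0]],"dr":[[0,0,0],[0,0,0],[0,0,0],[0,0,0],[0,0,0]],"jaw":[255,255,255,255,255]}'
python3 -m jog '{"travel":[[0,0,0],[0,0,0],[0,0,0]],"dr":[[0,0,0],[0,0,0],[0,0,0]],"jaw":[255,255,255]}'
python3 - <<'E'
from h import *
C,im=snap("wrist","w9"); S,b=snap("scene","scene9"); S,a=load("scene3"); S0,o=load("scene0"); D,d=snap("side","side9"); _,d8=load("side8")
c,s=np.cos(-.053),np.sin(-.053); O=np.array([.546,.037])
hsv=cv2.cvtColor(im,cv2.COLOR_RGB2HSV); m=cv2.inRange(hsv,(40,60,20),(85,255,255))
k=max(cv2.findContours(m,0,2)[0],key=cv2.contourArea); q=cv2.boxPoints(cv2.minAreaRect(k))
for p in q:
    w=ray(C,*map(float,p),.018)[:2]; print("green",p.round(),(np.array([[c,s],[-s,c]])@(w-O)).round(4))
# cap in scene before/after press; brush change after placing
def blob(f,mask):
    n,l,st,ce=cv2.connectedComponentsWithStats(mask); i=1+np.argmax(st[1:,4]); return st[i],ce[i].round(1)
for n in("scene0","scene8","scene9"):
    i=load(n)[1][280:302,288:316]; print(n,"cap",blob(n,cv2.inRange(i,(200,200,200),(255,255,255))))
for n in("scene3","scene9"):
    i=load(n)[1][300:400,380:470]; print(n,"black on mat",blob(n,cv2.inRange(i,(0,0,0),(55,60,65))))
df=(np.abs(b.astype(int)-o).max(2)>60).astype(np.uint8); n,l,st,ce=cv2.connectedComponentsWithStats(df)
print([ (ce[i].round().tolist(),int(st[i,4])) for i in range(1,n) if st[i,4]>25])
E
```

```text
time: 16.58
eef_pos: [0.6693, 0.069, 0.27]
tcp_rot: [0.735, 0.678, 0.0, 0.0]
contact_force: [0.0, 0.2, 0.7]
opening: 0.003
time: 17.0
eef_pos: [0.5666, 0.0145, 0.2677]
tcp_rot: [0.735, 0.678, 0.0, -0.0]
contact_force: [1.2, -0.5, 0.4]
opening: -0.003
time: 17.25
eef_pos: [0.5695, 0.0152, 0.2684]
tcp_rot: [0.735, 0.679, 0.0, 0.001]
contact_force: [0.9, -0.4, 0.1]
opening: 0.003
green [271. 135.] [-0.0295  0.0538]
green [326. 134.] [0.0321 0.0536]
green [328. 223.] [ 0.0324 -0.0488]
green [273. 224.] [-0.0342 -0.0487]
scene0 cap (array([  1,   1,  27,  13, 166], dtype=int32), array([14. ,  7.3]))
scene8 cap (array([  1,   2,  20,  12, 148], dtype=int32), array([11.,  8.]))
scene9 cap (array([  1,   3,  20,  11, 145], dtype=int32), array([11. ,  8.1]))
scene3 black on mat (array([ 78,   0,  12,  18, 140], dtype=int32), array([83. ,  6.1]))
scene9 black on mat (array([0, 0, 1, 2, 2], dtype=int32), array([0. , 0.5]))
[([547.0, 14.0], 36), ([564.0, 29.0], 66), ([400.0, 33.0], 38), ([585.0, 38.0], 38), ([353.0, 70.0], 1670), ([579.0, 65.0], 73), ([613.0, 75.0], 228), ([463.0, 109.0], 621), ([308.0, 156.0], 3304), ([506.0, 125.0], 543), ([398.0, 146.0], 66), ([472.0, 160.0], 1487), ([530.0, 242.0], 4154), ([636.0, 239.0], 34), ([266.0, 255.0], 528), ([336.0, 278.0], 292), ([313.0, 284.0], 47), ([596.0, 298.0], 131), ([330.0, 300.0], 504), ([603.0, 304.0], 132), ([336.0, 317.0], 292), ([384.0, 324.0], 692), ([610.0, 310.0], 132), ([617.0, 318.0], 162), ([623.0, 327.0], 126), ([432.0, 351.0], 519), ([630.0, 342.0], 141)]
```

```bash
python3 - <<'E'
from h import *
S,b=load("scene9"); S0,o=load("scene0")
print("brush", ray(S,432,351,.012)[:2].round(3)); print(get_state()["contact_force"].round(2)); print(sign_off())
E
```

```text
brush [0.527 0.335]
[-0.61 -0.25  0.39]
the job is handed in; nothing more can be done
None
```

The brush is on the mat, the board is home, and the cleaner's cap has been pressed and has sprung back. I handed the job in at about 17.5 s; `sign_off()` gave no verdict, so what follows is my own checking.

- **Brush:** I gripped the black brush across its handle and laid it flat on the free part of the mat. The wrist picture after letting go shows it clear of the tray and screwdriver. The last scene image puts it at about (0.527, 0.335), well inside the mat.
- **Board:** I slid it by its connector, along the plate, into the channel. At the stop the force rose to 24 N with no further motion. The last wrist image reads it about 2.5 mm past home along y and 0.2 mm off to the side. Stage edges read about 3 mm far in an earlier view from nearly the same place, so I take that as home.
- **Cleaner cap:** It went down to a hard stop at z = 0.152, with the force rising from 10 to 26 N. The scene images before and after the press show it in the same place (within 0.1 px), so it is back up.
- **Lacquer cap and the other things:** The path was planned clear of the lacquer can. I saw no sign that anything else moved, but I did not measure each object again.
- **Robot:** It was clear of everything at hand-in, with a wrist force below 1 N.

One check failed: a colour mask meant to follow the brush in the scene image caught something else. I used the image difference and the wrist picture instead.

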